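Hang the drain trap in its cradles

ROBOT

A 7-joint arm with a two-finger parallel gripper is mounted at the origin on the work surface. World frame = base frame: x ahead of the robot, y to its left, z up, the work surface at z = 0. Lengths are in m, angles in rad, forces in N, time in s.
With the tool pointing down it reaches from about 0.425 to 0.875 m from the base axis. Payload 4.7 kg.
Tool frame: the origin (TCP) lies on the centre line of the jaws, within the pads' length; the fingertips stand 14 mm ahead of it and the grasp point (between the pads) lies 5 mm behind it (bot.nose_length is the distance from the TCP to the fingertips, in m); z points along the fingers, y is the direction in which the jaws open and shut (so a half turn about z gives the same grasp; the last joint's range is limited). The gripper opens to 87 mm and grips with 3 to 60 N. Pads are 19 mm wide; open, the fingers measure 117 mm over their backs; the gripper's body (75 mm by 190 mm) begins 51 mm behind the grasp point.
Start: joints at [-1.166, 0.321, -0.07, 1.45, 0.023, 1.371, -0.057], TCP at [0.248, 0.601, 0.237] pointing down, gripper open.
Joint ranges: [-2.86, 2.86], [-0.3, 2.09], [-1.38, 1.24], [0.06, 2.45], [-1.56, 4.7], [0.09, 2.05], [-2.69, 2.69]. Speed limits (rad/s): [2.57, 2.57, 3.14, 3.14, 3.14, 3.14, 3.14].

INTERFACE

Orientations are given as a unit quaternion [w, x, y, z].
In Python, from workcell import bot gives the robot as it stands.
- The arm moves only by the shell command python3 -m pendant 'ROWS' [FORCE]. ROWS is a JSON object of lists of equal length, an entry for each row: "travel": the shift along the world's x, y, z in cm, a list of three; "rot": the turn, a rotation vector about the world's x, y, z in degrees, a list of three; "fingers": the finger opening in cm, from 0 to 8.7. In form: {"travel": [[x, y, z], ...], "rot": [[rx, ry, rz], ...], "fingers": [fingers, ...]}. A call has 1 to 12 rows; each row is the pose to reach, as a shift and turn from the pose commanded when the call began; what a row does not reach only later rows make up. A row lasts 1/8 s, in which the tool goes at most 62.5 mm and 10.7 degrees, less where a joint would pass 70% of its speed; a pose out of reach is approached as far as the arm can. A call with a gripper value outside its range is refused whole. The fingers move at their own pace and stop on an object; FORCE is the grip in N (left out, the last holds). Time passes only in rows, so rows that repeat a pose let the fingers close. It gives the time, the measured TCP pose, the force and the opening at its end, in the units of the state.
- bot.sense(): the state, without advancing time (a new reading comes with each control period).
- bot.read_camera(name): name is "scene" or "top"; returns a dict with "color" (384x512x3 uint8, red, green, blue), "camera_matrix" (3x3 intrinsics, pixels), "pose" (4x4, takes a point from camera to world coordinates). Camera axes: x right, y down, z forward; pixel columns grow to the right and rows downward; lengths in m; the calibration is good to about 2 mm. A picture is of the moment at which its call begins. There is no depth.
- bot.hand_in(): hands the job in, once; it reports no verdict.
The state is a dict: "clock": time; "q": joint angles; "joint_velocities": joint speeds; "tau": joint torques, N m; "eef_pos": TCP position; "eef_rot": TCP orientation; "ft_force": force on the tool from outside, world axes, zero at the start; "ft_torque": the same for the moment, N m; "gripper_width": finger opening in m.
Only numpy, scipy, OpenCV 4.12 (cv2) and the standard library are available. Lean on these libraries where they do the work, as an engineer would, in place of code of your own. Each camera call takes 0.05 s, during which the arm holds its last target.

TASK

Pick up the copper drain trap that lies flat on the tray and lay its two straight ends in the two V cradles of the bracket, long end towards the fixed pipe and the bend hanging straight down between the cradles. Ease the bend down by hand instead of letting it swing down freely, do not force the trap into the cradles, then let go; leave everything else on the tray where it is.

Things in the scene. Friction and masses are not known exactly. Their poses are not given: they have to be found in the camera images.
- trap: Loose bent copper tube, 14 mm thick, 0.22 kg. Two straight ends on one line, its y axis (+y the long one, 185 mm tip to tip); between them a square U goes 50 mm along -x: legs at y = -34 and 34, cross bar at x = -50 mm. Origin: on the line of the ends midway between the legs, 7 mm above the tray while flat. It starts flat, z up; hung as asked, its x axis points up.
- trap_long (a point): Centre of the long end's tip, trap frame (0, 105, 0) mm.
- trap_short (a point): Centre of the short end's tip, trap frame (0, -80, 0) mm.
- trap_bend (a point): Middle of the cross bar of the bend, on the tube's centre line, trap frame (-50, 0, 0) mm; 54 mm free between the legs. Gripped lightly (about 5 N), the round bar can turn between the finger pads; gripped firmly (45 N) it does not.
- bracket: Fixed dark steel bracket, turned up to 0.3 rad: base plate 6 mm thick, 90 mm in x, y from -70 to 175 mm; two Y-shaped uprights at y = -60 and 60 mm, 10 mm thick along y, each with a right-angled V cradle open upwards, 38 mm wide at the mouth, tops 134 mm above the tray. A tube lying home has its centre line at x = 0, z = 125 mm. Origin on the tray midway between the cradles; z up.
- cradle_pipe (a point): Where the centre line of a seated tube passes the cradle next to the pipe, bracket frame (0, 60, 125) mm. The fixed 18 mm copper pipe with 24 mm brass collar faces this cradle at the same height, its mouth at y = 128 mm, dropping to the base at y = 165 mm. With the trap midway each leg is 14 mm clear of its upright.
- cradle_free (a point): The same in the other cradle, bracket frame (0, -60, 125) mm.
- sprayer: Bystander: blue plastic pump sprayer with a press button, 90 mm across, 200 mm high; origin under its centre.
- pot: Bystander: empty glazed olive-green pot, 116 mm across, 115 mm high; origin under its centre.
- snips: Bystander: pruning snips lying flat, 165 mm long along x (blades to +x), 60 mm wide, 14 mm high; origin under the pivot.
- tag: Bystander: flat wooden plant tag, 140 x 24 x 5 mm, long along x; origin under its middle.
- saucers: Bystander: two stacked terracotta saucers, 132 mm across, 31 mm high; origin under the centre.
- brush: Bystander: small brush lying along x; origin under its middle.
There are look-alikes about, which are no part of the job. Of the things that look like the trap, the smaller one is meant.

How it is judged:
By the outcome, as a careful person would: the job done as asked, in the order asked, and still so for the second after the job is handed in, with the robot touching nothing.
It also fails if it takes over 48 s, if anything falls off the work surface, if the arm or the gripper's body presses on something with over 40 N, if the wrist force passes 120 N, or if a joint passes its speed limit or range.

## Working session

There is one attempt and no reset: what is moved stays moved. The work goes in short steps, Python scripts to look and compute and a shell command to move; the robot and the scene stay as the last step left them, time stands still between calls to the robot, and variables do not carry over. Pictures are saved under pics/ and viewed, and the job is handed in when it is done.

```bash
ls; mkdir -p pics; python3 - <<'E'
from workcell import bot
import cv2,numpy as np
for n in("scene","top"):
    c=bot.read_camera(n); cv2.imwrite(f"pics/{n}0.png",c["color"][:,:,::-1]); print(n,c["camera_matrix"].tolist(),np.round(c["pose"],4).tolist())
s=bot.sense();print(s["clock"],s["eef_pos"],s["eef_rot"],s["ft_force"],s["gripper_width"])
E
```

```text
pics
scene [[496.2591845833938, 0.0, 260.62290648840076], [0.0, 496.2591845833938, 189.73590252570185], [0.0, 0.0, 1.0]] [[0.5708, 0.4863, -0.6616, 1.6101], [0.8211, -0.3453, 0.4546, -0.6825], [-0.0074, -0.8027, -0.5963, 1.0009], [0.0, 0.0, 0.0, 1.0]]
top [[438.156753401684, 0.0, 262.9624290225989], [0.0, 438.156753401684, 189.13903778352307], [0.0, 0.0, 1.0]] [[0.0238, -0.9904, 0.1365, 0.4495], [-0.9997, -0.0247, -0.005, 0.011], [0.0083, -0.1364, -0.9906, 1.3142], [0.0, 0.0, 0.0, 1.0]]
0.1 [0.24743917 0.60053415 0.23554794] [-1.32766373e-04  1.94134510e-01  9.80974518e-01 -8.76961445e-04] [-0.22257114  0.59730736  0.3513419 ] 0.08710341050642621
```

View pics/scene0.png

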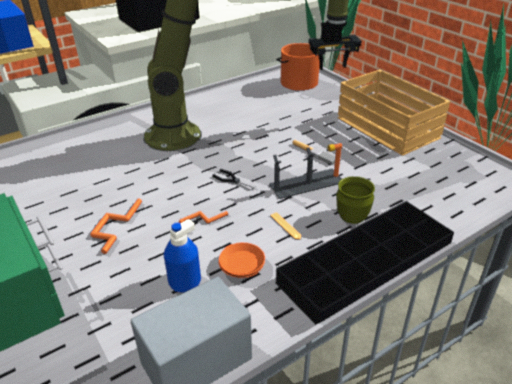

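View pics/top0.png

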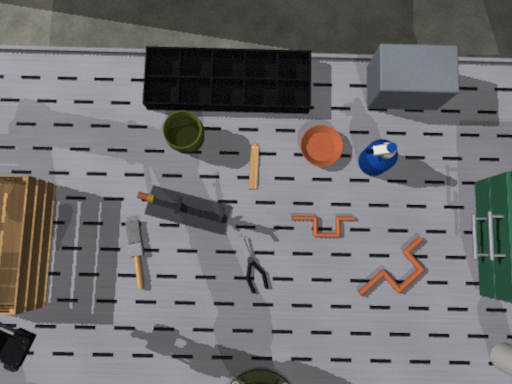

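The top view shows the small trap at about (323,222) with its long end to the left and the bend towards the robot. The larger look-alike is at (395,268), the bracket at (188,210) and its pipe at the left end (145,197). Next I'll measure these.

```bash
cat > h.py <<'E'
import cv2,numpy as np
from workcell import bot
def ray(c,p,z):
    K=c["camera_matrix"];T=c["pose"]
    d=T[:3,:3]@np.linalg.solve(K,np.array([p[0],p[1],1.]));o=T[:3,3]
    return o+d*(z-o[2])/d[2]
def proj(c,X):
    T=c["pose"];x=T[:3,:3].T@(np.asarray(X,float)-T[:3,3]);u=c["camera_matrix"]@x;return u[:2]/u[2]
def tri(cs,ps):
    A=np.zeros((3,3));b=np.zeros(3)
    for c,p in zip(cs,ps):
        d=ray(c,p,0)-c["pose"][:3,3];d/=np.linalg.norm(d);P=np.eye(3)-np.outer(d,d);A+=P;b+=P@c["pose"][:3,3]
    return np.linalg.solve(A,b)
E
python3 - <<'E'
from h import *
for n in("scene","top"):
    c=bot.read_camera(n);im=c["color"];hsv=cv2.cvtColor(im,cv2.COLOR_RGB2HSV)
    m=cv2.inRange(hsv,(2,140,90),(16,255,255))
    k,l,st,ce=cv2.connectedComponentsWithStats(m)
    for i in range(1,k):
        if st[i,4]>40: print(n,i,st[i],ce[i].round(1), ray(c,ce[i],.007).round(3))
    b={"scene":[(170,190,70,50),(260,130,100,75)],"top":[(280,200,90,50),(125,175,120,70)]}[n]
    for j,(x,y,w,h) in enumerate(b):
        cv2.imwrite(f"pics/{n}_z{j}.png",cv2.resize(im[y:y+h,x:x+w,::-1],None,fx=6,fy=6,interpolation=cv2.INTER_CUBIC))
    if n=="top":
        for i in range(1,k):
            if 300<ce[i][0]<345 and 205<ce[i][1]<240:
                ys,xs=np.where(l==i);P=np.array([ray(c,(x,y),.007) for x,y in zip(xs,ys)])
                np.save("P.npy",P[:,:2]);hull=cv2.minAreaRect((P[:,:2]*1000).astype(np.float32));print(hull,cv2.boxPoints(hull))
E
```

```text
scene 4 [ 48   0  48  24 364] [65.5  8.2] [-1.916  0.173  0.007]
scene 10 [372   0  26  12 191] [386.   4.] [-0.725  1.959  0.007]
scene 12 [416   0  31  13 268] [432.9   4.7] [-0.529  2.199  0.007]
scene 13 [451   0  16   5  42] [460.5   1.1] [-0.473  2.413  0.007]
scene 14 [469   0  39  15 373] [489.4   5.2] [-0.301  2.489  0.007]
scene 15 [358   3  24  17 226] [369.7  10.9] [-0.68   1.762  0.007]
scene 17 [399   4  29  18 288] [413.2  12. ] [-0.499  1.971  0.007]
scene 18 [448   4  36  20 389] [465.5  13.7] [-0.28   2.21   0.007]
scene 23 [ 33   9  12  18 107] [38.5 19.8] [-1.775 -0.041  0.007]
scene 24 [384  12  26  17 249] [396.4  20.1] [-0.45   1.763  0.007]
scene 25 [429  13  33  20 329] [444.9  22.3] [-0.248  1.97   0.007]
scene 27 [355  15  13  12 100] [360.8  20.2] [-0.578  1.585  0.007]
scene 28 [485  15  15  14 141] [491.9  21.3] [-0.092  2.215  0.007]
scene 29 [369  20  25  16 213] [381.1  27.5] [-0.408  1.587  0.007]
scene 30 [411  21  31  20 317] [426.   30.4] [-0.218  1.763  0.007]
scene 31 [504  20   8  14  81] [508.2  26.2] [0.02  2.214 0.007]
scene 32 [ 54  24  18 
[... 3111 characters left out ...]
7.8] [0.508 0.416 0.007]
scene 388 [ 91 199  50  54 529] [111.8 225.9] [ 0.396 -0.403  0.007]
scene 389 [180 212  48  11 161] [204.1 216.8] [ 0.522 -0.15   0.007]
scene 390 [ 219  243   46   35 1261] [241.3 259.7] [ 0.748 -0.159  0.007]
top 1 [ 301  125   42   41 1340] [321.4 145.4] [ 0.769 -0.171  0.007]
top 2 [138 193  10   8  51] [142.6 195.9] [0.6   0.365 0.007]
top 3 [292 216  61  21 330] [322.4 225.2] [ 0.526 -0.175  0.007]
top 4 [359 237  65  58 685] [398.1 271.7] [ 0.394 -0.399  0.007]
((522.6083374023438, -174.05714416503906), (59.1264762878418, 179.531494140625), 0.0341329351067543) [[ 492.99164  -84.30902]
 [ 493.09857 -263.84048]
 [ 552.22504 -263.80527]
 [ 552.1181   -84.2738 ]]
```

View pics/top_z0.png

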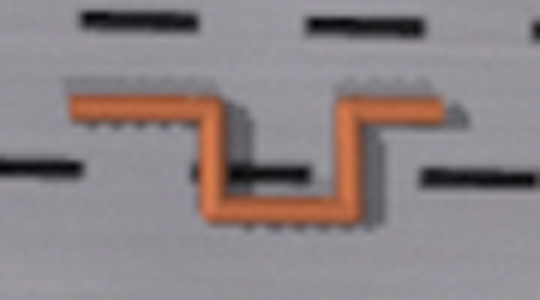

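View pics/top_z1.png

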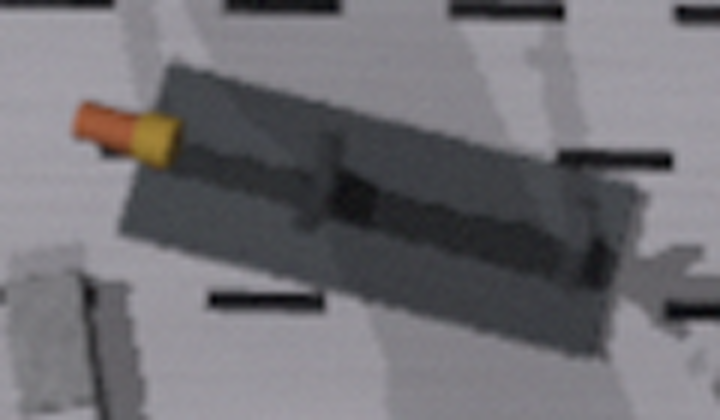

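View pics/scene_z1.png

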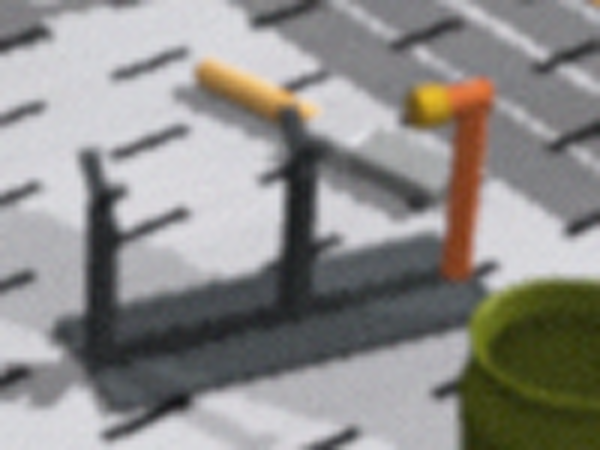

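View pics/scene_z0.png

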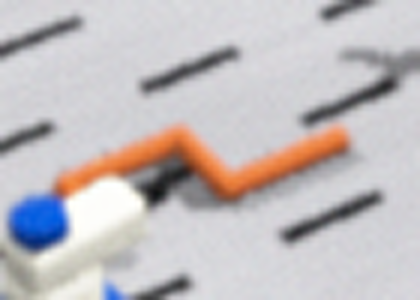

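The zooms show the trap lying almost square to the world axes, and the plate corners at roughly (153,185), (233,206), (226,235) and (145,214) in the full top image. I'll fit both poses.

```bash
python3 - <<'E'
from h import *
P=np.load("P.npy")*1000
ymin,ymax=P[:,1].min(),P[:,1].max()
print("y",ymin,ymax,"x",P[:,0].min(),P[:,0].max())
# end segments
L=P[(P[:,1]>ymax-45)];S=P[(P[:,1]<ymin+35)]
for A in(L,S): print("end",A.mean(0).round(1),A[:,0].min(),A[:,0].max())
B=P[P[:,0]<P[:,0].min()+12]; print("bar",B.mean(0),B[:,1].min(),B[:,1].max(),np.polyfit(B[:,1],B[:,0],1))
M=P[(P[:,0]>508)&(P[:,0]<530)]
for s in(1,-1):
    mid=B[:,1].mean();l=M[(M[:,1]-mid)*s>0];print("leg",l.mean(0))
l=L.mean(0);s=S.mean(0);print("yaw deg",np.degrees(np.arctan2(-(l-s)[0],(l-s)[1])))
# bracket
t=bot.read_camera("top");sc=bot.read_camera("scene")
im=t["color"];g=cv2.cvtColor(im,cv2.COLOR_RGB2HSV)
m=np.zeros(g.shape[:2],np.uint8);m[175:245,140:240]=cv2.inRange(g,(80,15,20),(130,255,110))[175:245,140:240]
k,lab,st,ce=cv2.connectedComponentsWithStats(m);i=1+np.argmax(st[1:,4]);print(st[i])
cv2.imwrite("pics/bm.png",cv2.resize((lab==i).astype(np.uint8)[170:250,130:245]*255,None,fx=5,fy=5))
C=[(170,62),(648,188),(604,357),(120,235)]
W=np.array([ray(t,(125+(a-2.5)/6,175+(b-2.5)/6),.006)[:2]*1000 for a,b in C])
print(W.round(1))
print([np.linalg.norm(W[a]-W[(a+1)%4]).round(1) for a in range(4)])
mod=np.array([(45,175),(45,-70),(-45,-70),(-45,175)],float)
mc=mod.mean(0);wc=W.mean(0);H=(mod-mc).T@(W-wc);U,_,V=np.linalg.svd(H);R=V.T@U.T
o=wc-R@mc;psi=np.arctan2(R[1,0],R[0,0]);print("bracket o",o,"yaw",np.degrees(psi),"res",(W-(mod@R.T+o)).round(1).tolist())
# check: projections
by=R[:,1];
for nm,c in(("top",t),("scene",sc)):
    v=c["color"][:,:,::-1].copy();v=cv2.resize(v,None,fx=1,fy=1)
    def b(p): q=R@np.array(p[:2])+o;return np.array([q[0],q[1],p[2]])/1000
    for p in[(0,60,125),(0,-60,125),(0,128,125),(0,165,125),(19,60,134),(-19,60,134),(19,-60,134),(-19,-60,134),(45,175,6),(45,-70,6),(-45,-70,6),(-45,175,6)]:
        u=proj(c,b(p));print(nm,p,u.round(1));cv2.circle(v,tuple(int(round(x*16)) for x in u),12,(0,255,0),-1,cv2.LINE_AA,4)
    x,y=(125,175) if nm=="top" else(255,130)
    cv2.imwrite(f"pics/chk_{nm}.png",cv2.resize(v[y:y+75,x:x+115],None,fx=6,fy=6,interpolation=cv2.INTER_CUBIC))
E
```

```text
y -263.8052998658501 -84.27458839948711 x 493.0328329846719 552.2250143009137
end [ 547.  -107.1] 541.9447139192401 551.9310642946842
end [ 548.8 -247.3] 545.4394483211375 552.2250143009137
bar [ 498.59002614 -186.80552363] -224.88640334818334 -150.43462765869995 [-3.76163995e-03  4.97887331e+02]
leg [ 518.7318891  -153.74802417]
leg [ 518.39957151 -221.90135807]
yaw deg 0.7566967063656848
[ 145  186   90   49 2243]
[[634.4 336. ]
 [576.8  94.2]
 [492.3 113.2]
 [546.9 355.8]]
[np.float64(248.6), np.float64(86.6), np.float64(248.7), np.float64(89.7)]
bracket o [550.79367976 173.62877356] yaw -12.99456399730228 res [[0.4, 2.0], [-2.1, -1.1], [1.1, -2.4], [0.6, 1.5]]
top (0, 60, 125) [179.1 205. ]
top (0, -60, 125) [221.7 215.9]
top (0, 128, 125) [155.1 198.8]
top (0, 165, 125) [142.  195.4]
top (19, 60, 134) [180.4 197.9]
top (-19, 60, 134) [176.6 211.4]
top (19, -60, 134) [223.3 208.8]
top (-19, -60, 134) [219.6 222.5]
top (45, 175, 6) [153.6 185.1]
top (45, -70, 6) [232.2 205.2]
top (-45, -70, 6) [224.4 234.4]
top (-45, 175, 6) [145.1 214. ]
scene (0, 60, 125) [309.5 152.8]
scene (0, -60, 125) [275.9 160.5]
scene (0, 128, 125) [327.9 148.6]
scene (0, 165, 125) [337.7 146.4]
scene (19, 60, 134) [312.2 153.4]
scene (-19, 60, 134) [307.  147.6]
scene (19, -60, 134) [278.3 161.1]
scene (-19, -60, 134) [273.6 155.2]
scene (45, 175, 6) [343.7 181.8]
scene (45, -70, 6) [278.1 198.4]
scene (-45, -70, 6) [267.6 183.6]
scene (-45, 175, 6) [331.2 168.2]
```

```bash
python3 -c "
import cv2,numpy as np
a=cv2.imread('pics/chk_top.png');b=cv2.imread('pics/chk_scene.png');cv2.imwrite('pics/chk.png',cv2.resize(np.vstack([a,b]),(460,600)))"
```

```text
(no output)
```

View pics/chk.png

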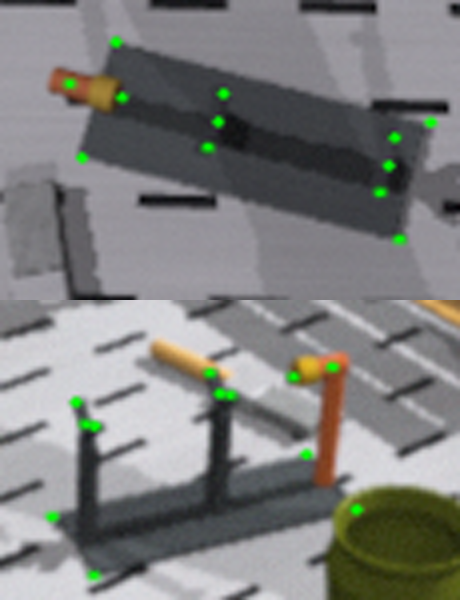

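```bash
python3 -m pendant '{"travel":[[1.5,-4.8,0],[3,-9.6,0],[4.5,-14.4,0],[6,-19.2,0],[7.5,-24,0],[9,-28.8,0],[10.5,-33.6,-0.5],[12,-38.4,-1],[13.5,-43.2,-2],[15,-48,-3],[16.5,-52.8,-4],[18,-57.6,-5]],"rot":[[0,0,-5],[0,0,-10],[0,0,-15],[0,0,-20],[0,0,-25],[0,0,-30],[0,0,-35],[0,0,-40],[0,0,-45],[0,0,-50],[0,0,-55],[0,0,-60]],"fingers":[6,6,6,6,6,6,6,6,6,6,6,6]}' 45
```

```text
clock: 1.8
eef_pos: [0.428, 0.0234, 0.1866]
eef_rot: [0.0, 0.66, 0.752, 0.001]
ft_force: [0.9, 0.3, 0.3]
gripper_width: 0.0598
```

```bash
python3 -m pendant '{"travel":[[1.5,-4.5,-1],[3,-9,-2],[4.5,-13.5,-4],[6,-18,-6],[7.05,-21.2,-8],[7.05,-21.2,-8],[7.05,-21.2,-8]],"rot":[[0,0,-2],[0,0,-4],[0,0,-6],[0,0,-7],[0,0,-7],[0,0,-7],[0,0,-7]],"fingers":[5,5,5,5,5,5,5]}'
python3 - <<'E'
from h import *
s=bot.sense();print(s["eef_pos"],s["eef_rot"])
for n in("top","scene"):
    c=bot.read_camera(n);x,y=(270,180) if n=="top" else (150,150)
    cv2.imwrite(f"pics/g1_{n}.png",cv2.resize(c["color"][y:y+80,x:x+110,::-1],None,fx=5,fy=5,interpolation=cv2.INTER_CUBIC))
E
```

```text
clock: 2.68
eef_pos: [0.4981, -0.1863, 0.1067]
eef_rot: [-0.0, 0.703, 0.711, 0.0]
ft_force: [-0.4, 0.6, 0.4]
gripper_width: 0.0501
[ 0.49809859 -0.186254    0.10666453] [-2.90702356e-04  7.03195320e-01  7.10996658e-01  1.02325754e-04]
```

View pics/g1_scene.png

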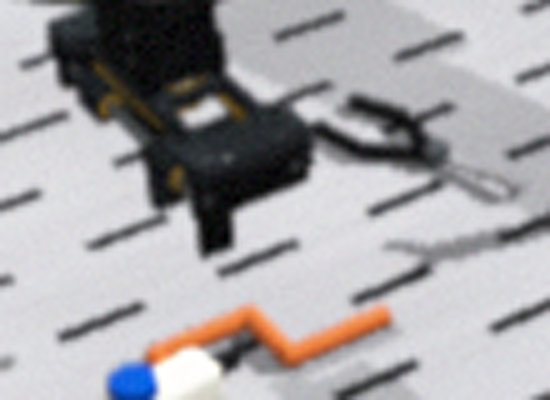

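The gripper hangs over the cross bar with its jaws across it, and the snips are clear. Next I'll go down.

```bash
python3 -m pendant '{"travel":[[0,0,-3],[0,0,-6],[0,0,-8],[0,0,-8.8],[0,0,-9.1],[0,0,-9.1]],"rot":[[0,0,0],[0,0,0],[0,0,0],[0,0,0],[0,0,0],[0,0,0]],"fingers":[5,5,5,5,5,5]}'
```

```text
clock: 3.52
eef_pos: [0.4987, -0.1872, 0.0162]
eef_rot: [0.001, 0.703, 0.711, 0.0]
ft_force: [-0.1, 0.2, -0.1]
gripper_width: 0.0499
```

```bash
python3 -m pendant '{"travel":[[0,0,0],[0,0,0],[0,0,0],[0,0,0],[0,0,0],[0,0,0]],"rot":[[0,0,0],[0,0,0],[0,0,0],[0,0,0],[0,0,0],[0,0,0]],"fingers":[3,2,1,1,1,1]}' 45
python3 -m pendant '{"travel":[[0,0,1],[0,0,3],[0,0,6],[0,0,9],[0,0,9]],"rot":[[0,0,0],[0,0,0],[0,0,0],[0,0,0],[0,0,0]],"fingers":[1,1,1,1,1]}' 45
python3 - <<'E'
from h import *
s=bot.sense();print(s["eef_pos"],s["eef_rot"],s["ft_force"],s["ft_torque"])
for n in("top","scene"):
    c=bot.read_camera(n);x,y=(270,180) if n=="top" else (130,120)
    cv2.imwrite(f"pics/g2_{n}.png",cv2.resize(c["color"][y:y+100,x:x+130,::-1],None,fx=5,fy=5,interpolation=cv2.INTER_CUBIC))
E
```

```text
clock: 4.28
eef_pos: [0.4976, -0.187, 0.0155]
eef_rot: [-0.0, 0.703, 0.711, -0.0]
ft_force: [-0.9, 0.9, 2.7]
gripper_width: 0.0125
clock: 4.9
eef_pos: [0.5004, -0.1878, 0.1088]
eef_rot: [0.003, 0.703, 0.711, 0.002]
ft_force: [0.6, -0.7, -4.4]
gripper_width: 0.0127
[ 0.50042044 -0.18777499  0.10882332] [0.00259099 0.70337747 0.71080842 0.00219421] [ 0.55062653 -0.6609345  -4.36437822] [-0.04479942  0.11554558 -0.02300121]
```

View pics/g2_scene.png

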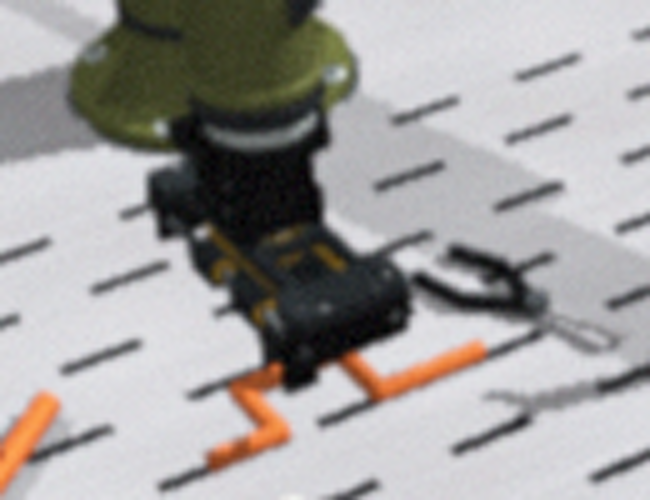

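View pics/g2_top.png

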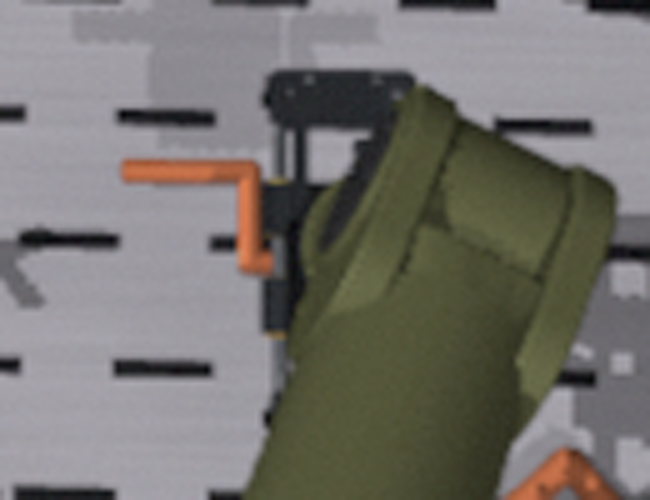

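The trap is held, level and square to the gripper. Next I'll lift it high and carry it across to the bracket.

```bash
python3 -m pendant '{"travel":[[0,0,4],[0,0,8.5],[0,2,12],[0,5,14],[0,9,15],[0,13,15],[0,17,15],[0,21,15],[0,25,15],[0,29,15],[0,33,15],[0,36,15]],"rot":[[0,0,0],[0,0,-1],[0,0,-2],[0,0,-4],[0,0,-6],[0,0,-8],[0,0,-10],[0,0,-11],[0,0,-12],[0,0,-13],[0,0,-13.5],[0,0,-13.5]],"fingers":[1,1,1,1,1,1,1,1,1,1,1,1]}' 45
python3 - <<'E'
import numpy as np
p=np.radians(-13);by=np.array([-np.sin(p),np.cos(p),0])
for d in(-10,-20,-30,-40,-50): print(d,(d*by).round(2))
E
```

```text
clock: 6.5
eef_pos: [0.497, 0.1749, 0.2536]
eef_rot: [-0.0, 0.782, 0.624, -0.002]
ft_force: [0.1, -1.2, -3.7]
gripper_width: 0.0127
-10 [-2.25 -9.74 -0.  ]
-20 [ -4.5  -19.49  -0.  ]
-30 [ -6.75 -29.23  -0.  ]
-40 [ -9.   -38.97  -0.  ]
-50 [-11.25 -48.72  -0.  ]
```

```bash
python3 -m pendant '{"travel":[[0,0,0],[0,0,0],[0.3,0.2,-1],[0.6,0.4,-2],[0.9,0.5,-3],[1.2,0.7,-4],[1.5,0.9,-5],[1.5,0.9,-6],[1.5,0.9,-7],[1.5,0.9,-8],[1.5,0.9,-8],[1.5,0.9,-8]],"rot":[[-1.12,-4.87,0],[-2.25,-9.74,0],[-3.38,-14.6,0],[-4.5,-19.49,0],[-5.6,-24.4,0],[-6.75,-29.23,0],[-7.9,-34.1,0],[-9,-38.97,0],[-10.1,-43.9,0],[-11.25,-48.72,0],[-11.25,-48.72,0],[-11.25,-48.72,0]],"fingers":[1,1,1,1,1,1,1,1,1,1,1,1]}' 45
cat > look.py <<'E'
import sys
from h import *
tag=sys.argv[1]
s=bot.sense();
from scipy.spatial.transform import Rotation as Ro
w,x,y,z=s["eef_rot"];R=Ro.from_quat([x,y,z,w]).as_matrix()
p=np.radians(-13);bx=np.array([np.cos(p),np.sin(p),0]);by=np.array([-np.sin(p),np.cos(p),0]);o=np.array([.5508,.1736,0])
d=s["eef_pos"]-o
print("clk",s["clock"],"tcp",s["eef_pos"].round(4),"br frame mm",(1000*np.array([d@bx,d@by,d[2]])).round(1),"tilt",np.degrees(np.arctan2(R[:,2]@bx,-R[2,2])).round(2),"zy",R[:,2]@by,"toolx.by",R[:,0]@by,"F",s["ft_force"].round(1),"M",s["ft_torque"].round(2),"w",s["gripper_width"])
bar=s["eef_pos"]+.0085*R[:,2];d=bar-o;print("bar in br",(1000*np.array([d@bx,d@by,d[2]])).round(1))
ims=[]
for n in("top","scene"):
    c=bot.read_camera(n);x,y=(130,160) if n=="top" else (250,105)
    v=c["color"][:,:,::-1].copy()
    ims.append(cv2.resize(v[y:y+90,x:x+120],None,fx=5,fy=5,interpolation=cv2.INTER_CUBIC)[:, :])
    np.save(f"cam_{n}.npy",c,allow_pickle=True)
ims=[cv2.resize(i,(400,300)) for i in ims]
cv2.imwrite(f"pics/{tag}.png",np.vstack(ims))
E
python3 look.py t1
```

```text
clock: 8.0
eef_pos: [0.5133, 0.1818, 0.1754]
eef_rot: [0.331, 0.709, 0.565, 0.262]
ft_force: [0.2, -0.7, -2.1]
gripper_width: 0.0129
clk 8.0 tcp [0.5133 0.1818 0.1754] br frame mm [-38.4  -0.5 175.4] tilt 49.9 zy -0.0009207306905606457 toolx.by 0.9999979186210673 F [ 0.2 -0.7 -2.1] M [ 0.17  1.47 -0.  ] w 0.012867383221890384
bar in br [-31.9  -0.5 169.9]
```

View pics/t1.png

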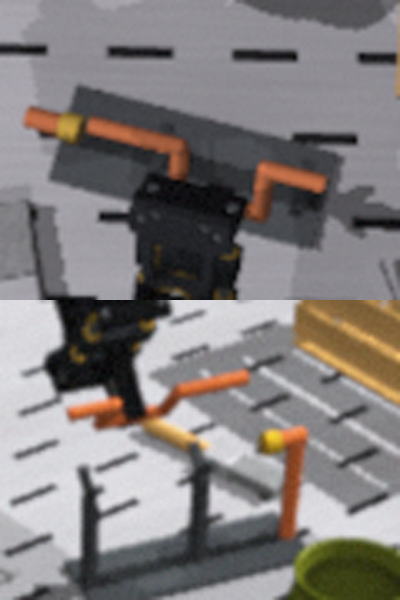

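In the top view the trap lies along the bracket axis, tilted, with its tips near (85,125) and (322,183) in the upper panel. In the scene view it hangs above both uprights. I'll compare the measured tips with where the model puts them.

```bash
cat > tips.py <<'E'
from h import *
from scipy.spatial.transform import Rotation as Ro
p=np.radians(-13);B=np.array([[np.cos(p),-np.sin(p),0],[np.sin(p),np.cos(p),0],[0,0,1]]);o=np.array([.5508,.1736,0])
def br(v): return o+B@np.array(v)/1000
def mark(pts,tag):
    ims=[]
    for n,(x,y) in(("top",(130,160)),("scene",(250,105))):
        c=bot.read_camera(n);v=cv2.resize(c["color"][y:y+90,x:x+120,::-1],None,fx=6.6,fy=6.6,interpolation=cv2.INTER_CUBIC)[:, :]
        for q in pts:
            u=(proj(c,br(q))-[x,y]+.5)*6.6;cv2.drawMarker(v,(int(u[0]),int(u[1])),(0,255,0),0,14,1)
        ims.append(v)
        cv2.imwrite(f"pics/{tag}_{n}.png",v)
E
python3 -c "
from tips import *
mark([(0,105,208.2),(0,-80,208.2),(0,34,208.2),(0,-34,208.2)],'m1')"
```

```text
(no output)
```

View pics/m1_top.png

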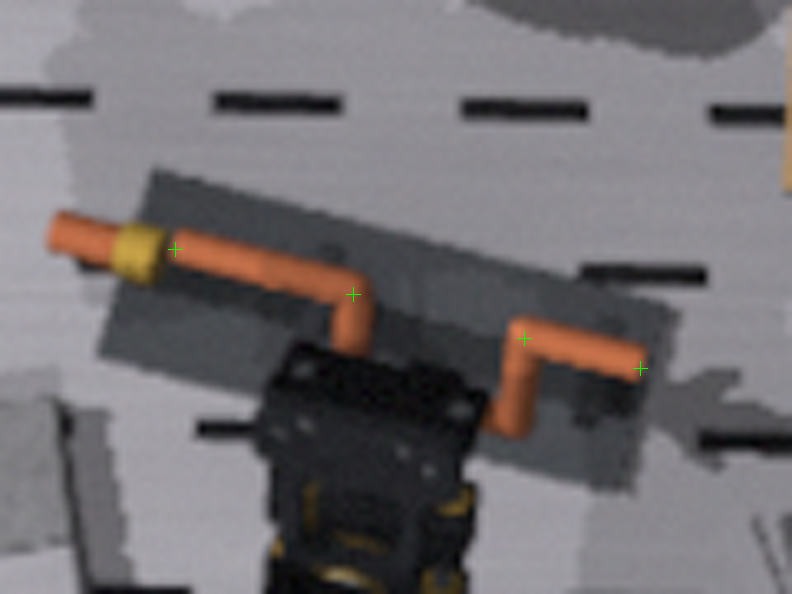

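View pics/m1_scene.png

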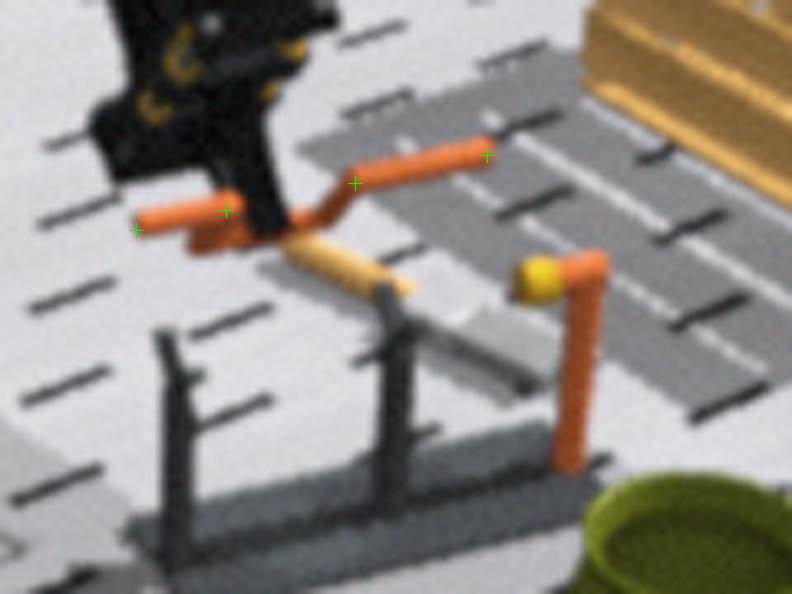

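The markers sit on the tube to within 1–2 px in both views, so x and y are good. I'll lower it to just above the cradles and look again.

```bash
python3 -m pendant '{"travel":[[0,0,-1.5],[0,0,-3],[0,0,-4.5],[0,0,-5.5],[0,0,-6.3],[0,0,-6.8],[0,0,-6.8],[0,0,-6.8]],"rot":[[0,0,0],[0,0,0],[0,0,0],[0,0,0],[0,0,0],[0,0,0],[0,0,0],[0,0,0]],"fingers":[1,1,1,1,1,1,1,1]}' 45
python3 look.py t2; python3 -c "
from tips import *
mark([(0,105,139),(0,-80,139),(0,34,139),(0,-34,139)],'m2')
a=cv2.imread('pics/m2_top.png');b=cv2.imread('pics/m2_scene.png');cv2.imwrite('pics/m2.png',np.vstack([a[150:450],b[150:450]]))"
```

```text
clock: 9.2
eef_pos: [0.5134, 0.1822, 0.108]
eef_rot: [0.331, 0.709, 0.565, 0.263]
ft_force: [0.2, -0.2, -1.9]
gripper_width: 0.0128
clk 9.2 tcp [0.5134 0.1822 0.108 ] br frame mm [-38.4  -0.  108. ] tilt 50.03 zy 0.00034781033411921666 toolx.by 0.999998800372434 F [ 0.2 -0.2 -1.9] M [0.17 1.47 0.06] w 0.012839707500577802
bar in br [-31.9  -0.  102.6]
```

View pics/m2.png

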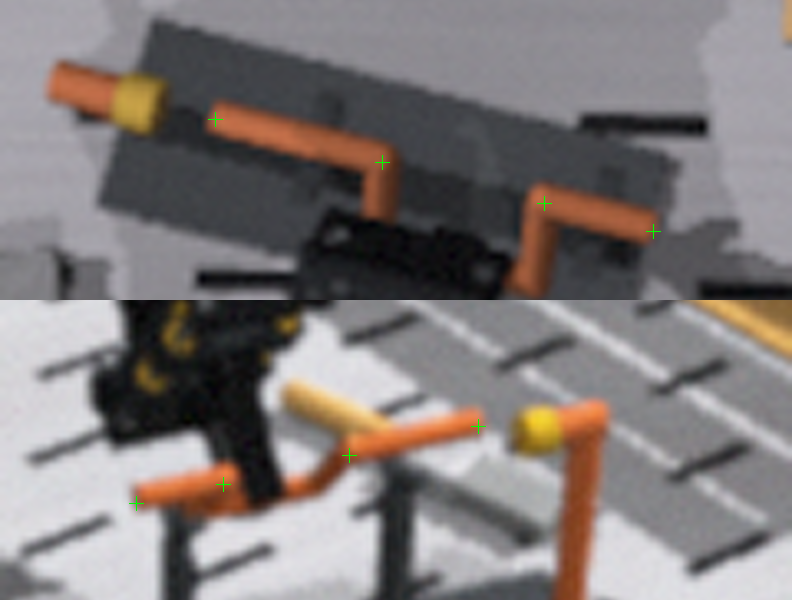

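The tube is in line with both cradles and slightly above them. I'll go down gently and watch the force.

```bash
python3 -m pendant '{"travel":[[0,0,-0.4],[0,0,-0.8],[0,0,-1.1],[0,0,-1.1]],"rot":[[0,0,0],[0,0,0],[0,0,0],[0,0,0]],"fingers":[1,1,1,1]}' 45
python3 -m pendant '{"travel":[[0,0,-0.1],[0,0,-0.2],[0,0,-0.2]],"rot":[[0,0,0],[0,0,0],[0,0,0]],"fingers":[1,1,1]}' 45
python3 -m pendant '{"travel":[[0,0,-0.1],[0,0,-0.15],[0,0,-0.15]],"rot":[[0,0,0],[0,0,0],[0,0,0]],"fingers":[1,1,1]}' 45
```

```text
clock: 9.9
eef_pos: [0.513, 0.1818, 0.0961]
eef_rot: [0.331, 0.709, 0.565, 0.262]
ft_force: [-0.2, -0.5, -3.0]
gripper_width: 0.0129
clock: 10.28
eef_pos: [0.5131, 0.182, 0.0946]
eef_rot: [0.331, 0.709, 0.565, 0.263]
ft_force: [-1.2, 0.3, -2.6]
gripper_width: 0.0131
clock: 10.65
eef_pos: [0.5134, 0.1822, 0.0936]
eef_rot: [0.331, 0.709, 0.565, 0.263]
ft_force: [-0.2, 0.5, -0.5]
gripper_width: 0.0127
```

```bash
python3 -m pendant '{"travel":[[0,0,-0.1],[0,0,-0.1],[0,0,-0.1]],"rot":[[0,0,0],[0,0,0],[0,0,0]],"fingers":[1,1,1]}' 45
python3 -m pendant '{"travel":[[0,0,-0.1],[0,0,-0.1],[0,0,-0.1]],"rot":[[0,0,0],[0,0,0],[0,0,0]],"fingers":[1,1,1]}' 45
python3 look.py t3; python3 -c "
from tips import *
mark([(0,105,125),(0,-80,125),(0,34,125),(0,-34,125)],'m3')
a=cv2.imread('pics/m3_top.png');b=cv2.imread('pics/m3_scene.png');cv2.imwrite('pics/m3.png',np.vstack([a[150:450],b[150:450]]))"
```

```text
clock: 11.02
eef_pos: [0.5134, 0.1823, 0.0926]
eef_rot: [0.331, 0.709, 0.565, 0.263]
ft_force: [-1.5, -0.3, 3.3]
gripper_width: 0.0128
clock: 11.4
eef_pos: [0.5135, 0.1823, 0.0916]
eef_rot: [0.331, 0.709, 0.565, 0.263]
ft_force: [-1.5, 0.6, 4.8]
gripper_width: 0.0128
clk 11.4 tcp [0.5135 0.1823 0.0916] br frame mm [-38.3   0.1  91.6] tilt 50.06 zy 0.0003405400618506616 toolx.by 0.9999981643593255 F [-1.5  0.6  4.8] M [-0.19  0.06 -0.01] w 0.012805330471664019
bar in br [-31.8   0.1  86.1]
```

View pics/m3.png

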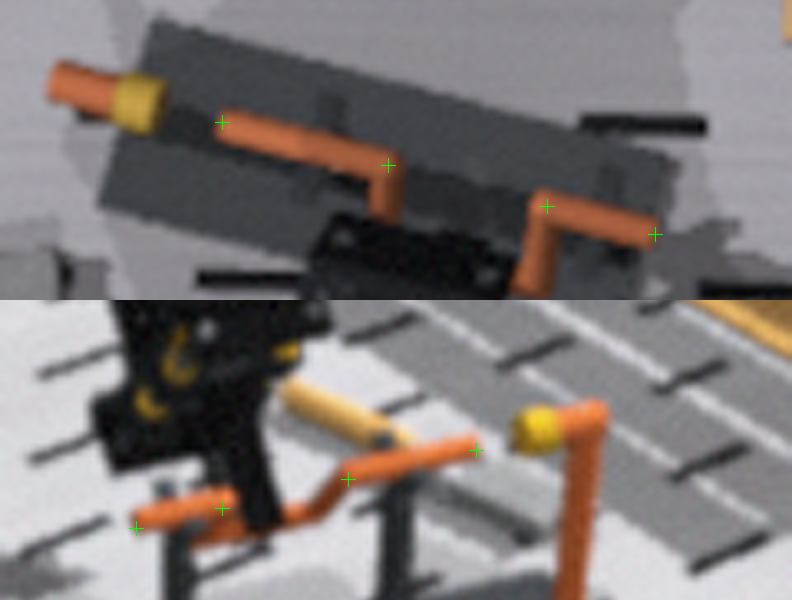

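The force has gone up by about 6 N, so the ends are resting in the cradles, and the picture shows both tubes down between the V arms. I'll loosen to 5 N so that the bar can turn.

```bash
python3 -m pendant '{"travel":[[0,0,0],[0,0,0],[0,0,0],[0,0,0]],"rot":[[0,0,0],[0,0,0],[0,0,0],[0,0,0]],"fingers":[1,1,1,1]}' 5
python3 look.py t4
python3 - <<'E'
import numpy as np
for f in range(50,91,5):
    a=np.radians(f);b=np.radians(50);d=5*np.array([np.cos(b)-np.cos(a),np.sin(b)-np.sin(a)]);print(f,(d[0]*.974).round(2),(-d[0]*.225).round(2),d[1].round(2))
E
```

```text
clock: 12.1
eef_pos: [0.5129, 0.1822, 0.0908]
eef_rot: [0.331, 0.709, 0.565, 0.263]
ft_force: [-0.2, 1.6, -0.5]
gripper_width: 0.0137
clk 12.1 tcp [0.5129 0.1822 0.0908] br frame mm [-38.8  -0.1  90.8] tilt 49.97 zy 0.00039849482049170013 toolx.by 0.9999974842940771 F [-0.2  1.6 -0.5] M [0.42 0.97 0.3 ] w 0.013667138300284296
bar in br [-32.3  -0.1  85.3]
50 0.0 -0.0 0.0
55 0.34 -0.08 -0.27
60 0.7 -0.16 -0.5
65 1.07 -0.25 -0.7
70 1.46 -0.34 -0.87
75 1.87 -0.43 -1.0
80 2.28 -0.53 -1.09
85 2.71 -0.63 -1.15
90 3.13 -0.72 -1.17
```

View pics/t4.png

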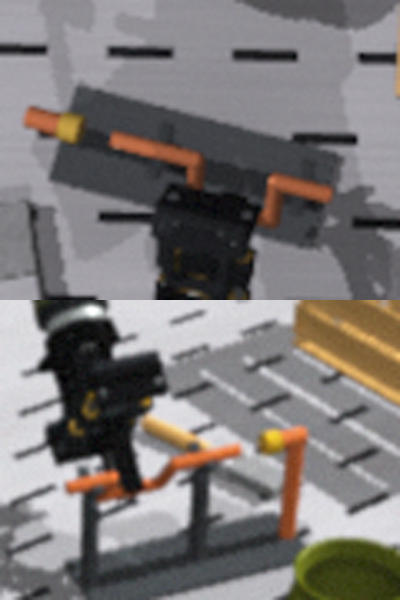

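The force has relaxed and the trap has settled. Now I'll ease the bend down along the arc.

```bash
python3 -m pendant '{"travel":[[0.17,-0.04,-0.14],[0.34,-0.08,-0.27],[0.52,-0.12,-0.39],[0.7,-0.16,-0.5],[0.88,-0.2,-0.6],[1.07,-0.25,-0.7],[1.07,-0.25,-0.7]],"rot":[[0,0,0],[0,0,0],[0,0,0],[0,0,0],[0,0,0],[0,0,0],[0,0,0]],"fingers":[1,1,1,1,1,1,1]}' 5
python3 look.py t5;  python3 -c "
from tips import *
mark([(0,105,125),(0,-80,125),(0,34,125),(0,-34,125)],'m5')
a=cv2.imread('pics/m5_top.png');b=cv2.imread('pics/m5_scene.png');cv2.imwrite('pics/m5.png',np.vstack([a[150:450],b[150:450]]))"
```

```text
clock: 13.08
eef_pos: [0.5238, 0.179, 0.0838]
eef_rot: [0.331, 0.709, 0.565, 0.262]
ft_force: [-0.6, 0.3, -1.6]
gripper_width: 0.0137
clk 13.075 tcp [0.5238 0.179  0.0838] br frame mm [-27.5  -0.8  83.8] tilt 49.99 zy -0.001045923347308076 toolx.by 0.9999977923012546 F [-0.6  0.3 -1.6] M [ 0.2   1.31 -0.11] w 0.013708016100857213
bar in br [-21.   -0.9  78.3]
```

View pics/m5.png

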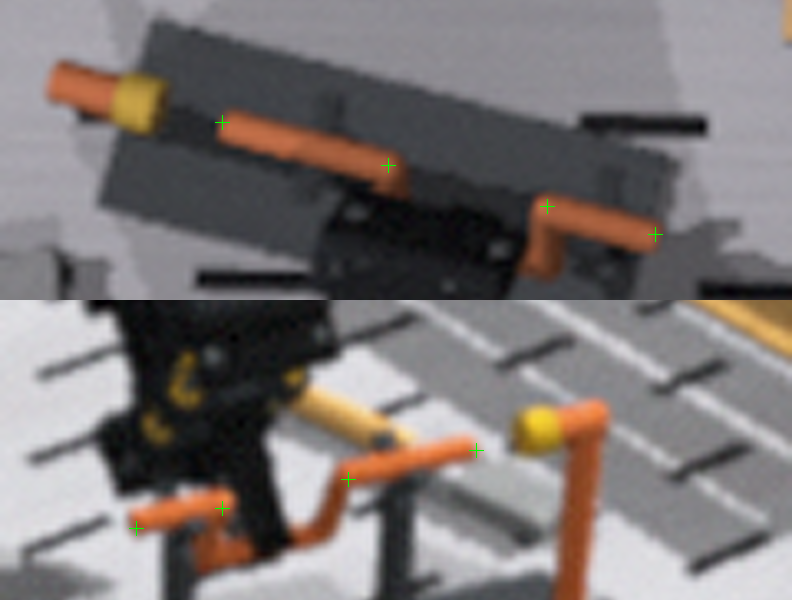

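The bar is turning between the pads, the ends stay in the V's and the forces are small. I'll continue to vertical.

```bash
python3 -m pendant '{"travel":[[0.2,-0.05,-0.09],[0.39,-0.09,-0.17],[0.6,-0.13,-0.24],[0.8,-0.18,-0.3],[1,-0.23,-0.35],[1.21,-0.28,-0.39],[1.43,-0.33,-0.42],[1.64,-0.38,-0.45],[1.64,-0.38,-0.45]],"rot":[[0,0,0],[0,0,0],[0,0,0],[0,0,0],[0,0,0],[0,0,0],[0,0,0],[0,0,0],[0,0,0]],"fingers":[1,1,1,1,1,1,1,1,1]}' 5
python3 -m pendant '{"travel":[[0.15,-0.03,-0.01],[0.28,-0.06,-0.01],[0.42,-0.09,-0.02],[0.42,-0.09,-0.02]],"rot":[[0,0,0],[0,0,0],[0,0,0],[0,0,0]],"fingers":[1,1,1,1]}' 5
python3 look.py t6;  python3 -c "
from tips import *
mark([(0,105,125),(0,-80,125),(0,34,125),(0,-34,125),(0,-34,75),(0,34,75)],'m6')
a=cv2.imread('pics/m6_top.png');b=cv2.imread('pics/m6_scene.png');cv2.imwrite('pics/m6.png',np.vstack([a[150:450],b[150:450]]))"
```

```text
clock: 14.4
eef_pos: [0.5405, 0.1757, 0.0797]
eef_rot: [0.331, 0.709, 0.565, 0.263]
ft_force: [-0.0, -0.3, -2.6]
gripper_width: 0.0139
clock: 14.9
eef_pos: [0.5446, 0.1748, 0.0794]
eef_rot: [0.331, 0.709, 0.565, 0.263]
ft_force: [0.1, 0.2, -2.3]
gripper_width: 0.0136
clk 14.9 tcp [0.5446 0.1748 0.0794] br frame mm [-6.3 -0.3 79.4] tilt 50.01 zy -0.0001729508101006701 toolx.by 0.9999982526546901 F [ 0.1  0.2 -2.3] M [0.17 1.43 0.06] w 0.01357930742671462
bar in br [ 0.2 -0.3 74. ]
```

View pics/m6.png

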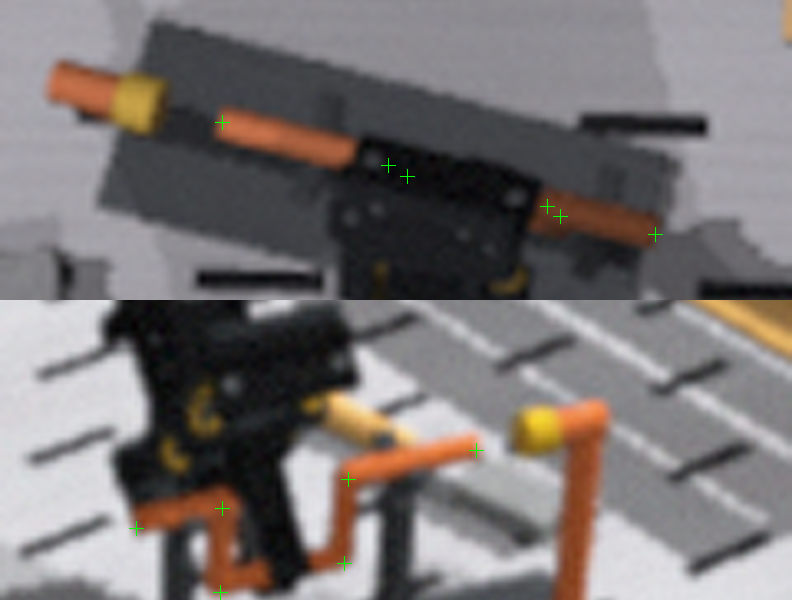

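The bend now hangs vertical between the uprights, with the bar at bracket (0, 0, 74) mm and only small forces. I'll let go gently.

```bash
python3 -m pendant '{"travel":[[0,0,0],[0,0,0],[0,0,0],[0,0,0],[0,0,0],[0,0,0]],"rot":[[0,0,0],[0,0,0],[0,0,0],[0,0,0],[0,0,0],[0,0,0]],"fingers":[1.5,1.7,2.0,2.6,3.2,3.6]}' 5
python3 look.py t7;  python3 -c "
from tips import *
mark([],'m7')"
```

```text
clock: 15.85
eef_pos: [0.5445, 0.1748, 0.0794]
eef_rot: [0.331, 0.709, 0.565, 0.263]
ft_force: [-0.1, -0.5, 0.4]
gripper_width: 0.0333
clk 15.85 tcp [0.5445 0.1748 0.0794] br frame mm [-6.5 -0.3 79.4] tilt 50.01 zy -0.00012289809633193245 toolx.by 0.9999981064371715 F [-0.1 -0.5  0.4] M [0.1  1.   0.01] w 0.03334918770047401
bar in br [ 0.1 -0.3 74. ]
```

View pics/m7_scene.png

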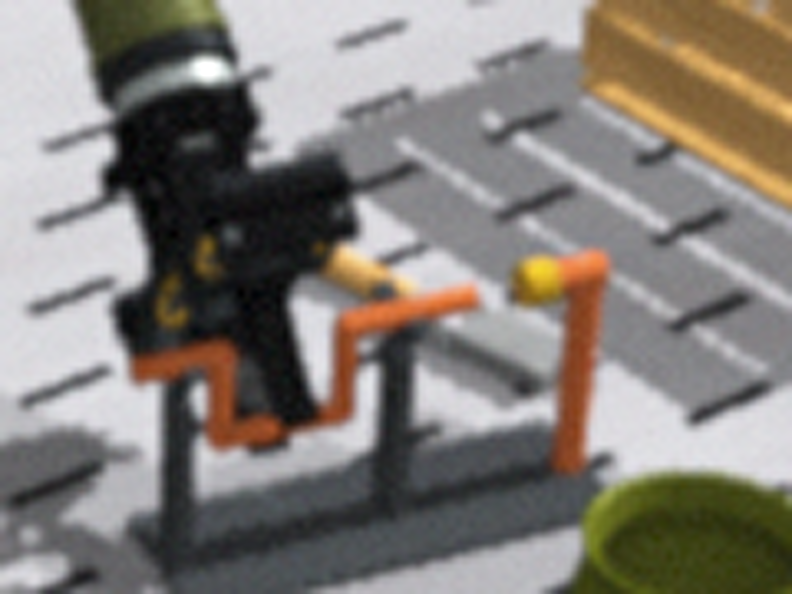

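The fingers are open and the trap rests in the cradles with its bend hanging. I'll back straight out along the tool axis.

```bash
python3 -m pendant '{"travel":[[-0.37,0.09,0.32],[-1.12,0.26,0.96],[-2.24,0.52,1.93],[-3.73,0.86,3.2],[-5.2,1.2,4.5],[-6.7,1.55,5.8],[-8.2,1.9,7.1],[-9.7,2.2,9],[-9.7,2.2,11],[-9.7,2.2,13]],"rot":[[0,0,0],[0,0,0],[0,0,0],[0,0,0],[0,0,0],[0,0,0],[0,0,0],[0,0,0],[0,0,0],[0,0,0]],"fingers":[3.6,3.6,3.6,3.6,3.6,3.6,3.6,3.6,3.6,3.6]}' 5
python3 look.py t8;  python3 -c "
from tips import *
mark([(0,105,125),(0,-80,125),(0,-34,75),(0,34,75)],'m8')
a=cv2.imread('pics/m8_top.png');b=cv2.imread('pics/m8_scene.png');cv2.imwrite('pics/m8.png',np.vstack([a[150:400],b[150:490]]))"
```

```text
clock: 17.3
eef_pos: [0.4466, 0.197, 0.2103]
eef_rot: [0.331, 0.708, 0.565, 0.263]
ft_force: [-0.2, -0.3, -1.0]
gripper_width: 0.0362
clk 17.3 tcp [0.4466 0.197  0.2103] br frame mm [-106.8   -0.6  210.3] tilt 50.0 zy 0.0010229436507292143 toolx.by 0.9999964741867942 F [-0.2 -0.3 -1. ] M [ 0.1   0.88 -0.02] w 0.036154430123822086
bar in br [-100.3   -0.6  204.9]
```

View pics/m8.png

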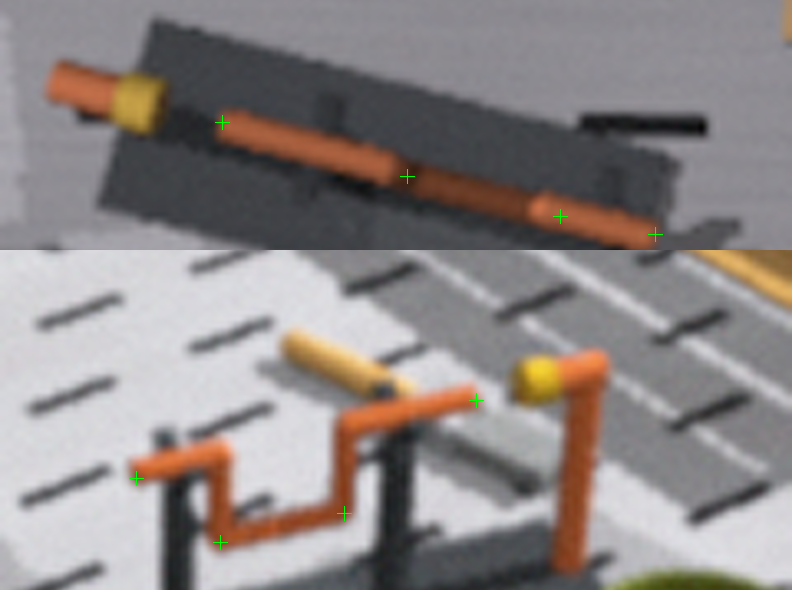

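The trap now rests free. In both views its tube line runs on into the pipe axis: extrapolated to the collar it gives (540,383), against the collar centre at (540,380). The bar sits on the predicted marks, so the trap is level and seated with the bend straight down. Last, I'll check the bystanders and that the trap is still.

```bash
python3 -m pendant '{"travel":[[0,0,1],[0,0,2],[0,0,2],[0,0,2]],"rot":[[0,0,0],[0,0,0],[0,0,0],[0,0,0]],"fingers":[3.6,3.6,3.6,3.6]}' 5
python3 - <<'E'
from h import *
t0=np.load("cam_top.npy",allow_pickle=True).item()["color"]
c=bot.read_camera("top")["color"]
print("trap region motion",cv2.absdiff(t0,c)[190:225,155:235].mean())
i0=cv2.imread("pics/top0.png")[:,:,::-1];d=cv2.absdiff(i0,c).max(2)
v=np.hstack([c[:,:,::-1],cv2.merge([d]*3)]);cv2.imwrite("pics/fin.png",cv2.resize(v,(800,300)))
E
```

```text
clock: 18.0
eef_pos: [0.4474, 0.1967, 0.2292]
eef_rot: [0.331, 0.709, 0.565, 0.263]
ft_force: [0.8, 0.2, -0.1]
gripper_width: 0.0361
trap region motion 2.216190476190476
```

View pics/fin.png

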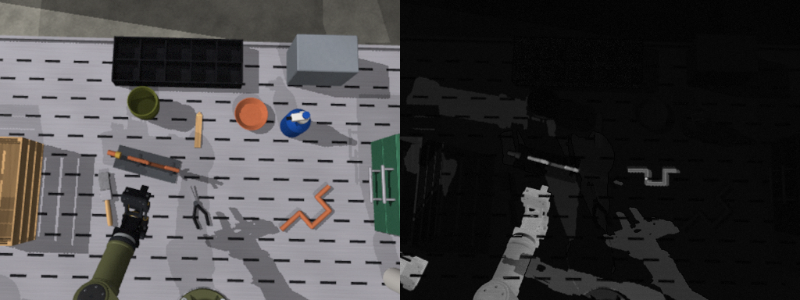

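The difference picture shows only the trap, the arm and shadows as changed, so the bystanders have not moved.

```bash
python3 -c "
from workcell import bot
print(bot.hand_in())"
```

```text
the job is handed in; nothing more can be done
None
```

The trap is in the bracket's two V cradles, long end towards the pipe and the bend hanging straight down. I handed the job in at about 18 s of the 48 s allowed.

I gripped the smaller trap's cross bar at 45 N and carried it over the bracket tilted 50°. I lowered the ends into the cradles until I felt light contact of about 6 N. At 5 N grip I then eased the bend down to vertical, opened the fingers and backed out along the tool axis.

**Last checks:**
- **Seating:** in both views the tube runs in line with the fixed pipe to within about half a pixel, so I judge it level and home.
- **Bend:** the cross bar lies under the line of the ends, in line with its predicted place.
- **Bystanders:** comparing the top view before and after shows only the trap, the arm and shadows changed.
- **Forces:** the readings after each move stayed below 5 N.

**What disagreed:**
- **Camera offset:** in the scene view the tube sat 1–2 px above the spots I had predicted, even while still held. I put this down to the camera calibration, because the tube lines up with the pipe.
- **Release:** the vertical force changed by about 2.7 N when I opened the fingers, close to the trap's 2.2 N weight. The fingers were therefore still carrying most of it, and it may have settled slightly on release.

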